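# Hang the service tag and hold the extraction key switch turned

### The arm

A 6-joint arm with a two-finger parallel gripper is mounted at the origin on the work surface. World frame = base frame: x ahead of the robot, y to its left, z up, the work surface at z = 0. Lengths are in m, angles in rad, forces in N, time in s.
With the tool pointing down it reaches from about 0.25 to 0.725 m from the base axis. Payload 4 kg.
Tool frame: the origin (TCP) lies midway between the tips of the shut fingers; the grasp point (between the pads) lies 19 mm behind it (bot.grip_point_offset is the distance from the TCP to the grasp point, in m); z points along the fingers, y is the line along which they close (so a half turn about z gives the same grasp; the last joint's range is limited). The gripper opens to 85 mm and grips with 20 to 120 N. Pads are 22 mm wide; open, the fingers measure 114 mm over their backs; the gripper's body (76 mm by 85 mm) begins 54 mm behind the grasp point. The pads swing forward as they close: fully open they stand 13 mm farther back than shut.
Start: joints at [1.185, 0.241, 0.005, 1.335, 0, 1.571], TCP at [0.188, 0.463, 0.231] pointing down, gripper open.
Joint ranges: [-2.72, 2.72], [-1.05, 1.87], [-1.09, 1.28], [-1.99, 2.15], [-1.42, 1.44], [-3.14, 3.14]. Speed limits (rad/s): [2.79, 2.79, 3.14, 3.14, 3.14, 3.14].

### API

Orientations are given as a unit quaternion [x, y, z, w].
In Python, from workcell import bot gives the robot as it stands.
- The arm moves only by the tool step_arm, never from a script. Its argument "targets" is text: rows parted by semicolons, each of 7 numbers parted by spaces: the opening, from -1 (shut) to 1 (fully open), so that 0 is half open, then the shift along the world's x, y, z normalised to -1 to 1, where 1 is 0.5 m, then the turn, a rotation vector about the world's x, y, z normalised to -1 to 1, where 1 is pi/4 rad. In form: gripper x y z wx wy wz; .... A call has 1 to 10 rows; each row is the pose to reach, as a shift and turn from the pose commanded when the call began; what a row does not reach only later rows make up. A row lasts 1/12 s, in which the tool goes at most 41.7 mm and 7.16 degrees, less where a joint would pass 70% of its speed; a pose out of reach is approached as far as the arm can. A call with a number of a shift or a turn outside -1 to 1 is refused whole. A call with a gripper value outside its range is refused whole. The fingers move at their own pace and stop on an object; the grip force is fixed at half the most. Time passes only in rows, so rows that repeat a pose let the fingers close. It gives the time, the measured TCP pose, the force, the opening and the grip force at its end, in the units of the state.
- bot.get_obs(): the state, without advancing time (a new reading comes with each control period).
- bot.camera(name): name is "scene" or "top"; returns the picture (420x560x3 uint8, red, green, blue); there is no depth.
- bot.camera_info(name): a dict with "vertical_fov" (degrees; the focal length in pixels is half the picture's height over the tangent of half this angle, whatever the lens; pixels are square), "cx", "cy" (the principal point, pixels), "pose" (4x4, takes a point from camera to world coordinates). Camera axes: x right, y up, looking along -z (the intrinsics and any distortion apply to the point x, -y, -z); pixel columns grow to the right and rows downward; lengths in m; the calibration is good to about 2 mm. A picture is of the moment at which its call begins. camera_info takes no time and is no camera call.
- bot.job_done(): hands the job in; it is judged then, once.
The state is a dict: "clock": time; "joint_pos": joint angles; "joint_vel": joint speeds; "tau": joint torques, N m; "eef_pos": TCP position; "tool_rot": TCP orientation; "ft_force": force on the tool from outside, world axes, zero at the start; "ft_torque": the same for the moment, N m; "grip_width": finger opening in m; "grasp_force": force on a finger pad.
Only numpy, scipy, OpenCV 4.12 (cv2) and the standard library are available. Lean on these libraries where they do the work, as an engineer would, in place of code of your own. Each camera call takes 0.05 s, during which the arm holds its last target. There are 200 camera calls.

### The job

The painting bench's dust extraction is to be cleaned: lift the red service tag out of its plywood stand, hang it by its eye on the peg at the front of the grey control box and let go of it. Then take the yellow-headed key from its wooden holder, work it past the sticky pins until it is fully home in the lock on top of the box, turn it a quarter clockwise (seen from above), and finish while still holding the key turned, because the lock springs back when let go. Leave the tag hanging and the other things on the bench where they are.

Things in the scene. Friction and masses are not known exactly. Their poses are not given: they have to be found in the camera images.
- tag_mid (a point): Centre of the red service tag, loose, a stiff plate 5 mm thick (its x, where its faces look), 60 mm wide (y), 105 mm tall (z, up), 60 g. Its top 25 mm are a tab 36 mm wide: grip there, on the faces. It starts upright, its foot 25 mm deep in a slot 8 mm wide, its top 120 mm above the bench. Same either way round.
- tag_eye (a point): Centre of the tag's eye, a through hole of 24 mm diameter along the tag's x, 9.5 mm above tag_mid. The eye's upper edge is 31 mm below the tag's top edge; fingertips reaching deeper would block the eye. Axes as tag_mid.
- tag_stand: Plywood stand of the tag, fixed, 55 mm (x) by 90 mm (y) by 40 mm tall; origin at the centre of its underside; slot along its y through its centre, open at the top.
- box: Grey control box, fixed: 120 mm (x) by 160 mm (y) by 130 mm tall; origin at the centre of its underside. Its front face, with the peg, looks along its own -x, roughly towards the robot. The lock is in the middle of its top.
- peg (a point): Hanging place for the eye, on the centre line of the steel peg: 105 mm above the bench, 38 mm out from the box's front face. Axes as the box's. The peg, 8 mm thick and nearly level, juts 65 mm out along the box's -x, ending 27 mm beyond this point; its last 10 mm bend up 6 mm (top of the end 115 mm above the bench). A hung tag's eye centre is 8 mm lower than the peg's.
- lock (a point): Centre of the keyhole in the box's top face, 130 mm above the bench. Axes as the box's. Slot 22 mm (x) by 7.5 mm (y) in a 4 mm plate; below, the core's slot is 21 by 6.6 mm. Fully home: key tip 24 mm below this point, on the floor. Two sprung sticky pins meet the key 11 mm deep: 5 to 15 N to pass. The plate lets it turn only when over 16 mm deep.
- core (a joint): Turn of the lock's core in rad: 0 at rest (slot along the box's x), grows as the key turns clockwise seen from above; stop at 1.70; a quarter turn is 1.57. A spring pulls it back to 0 with about 0.06 N m at rest and 0.11 N m at a quarter turn. The key has about 0.15 rad of play in it, so the core lags.
- key_head (a point): Centre of the key's flat yellow head, where to grip: 34 mm wide (key's x), 8 mm thick (y), 34 mm tall (z, up). Loose, 60 g, 80 mm tall, the same turned by half a turn. Below: a round shank, 5 mm, ending in a flat bit 18 mm wide (x), 5 mm thick (y), 12 mm tall, lower edge rounded. Starts upright in its holder, head centre 78 mm above the bench.
- key_tip (a point): Middle of the key's lower end, 63 mm below key_head along the key's z. Axes as the key's.
- key_holder: Wooden key holder, fixed, 70 mm (x) by 60 mm (y) by 45 mm tall; origin at the centre of its underside. The key stands in a slot 20 mm (x) by 6.5 mm (y), 30 mm deep, in the middle of its top.
- bottle: Bystander: clear bottle with a green cap, 68 mm across, 220 mm tall; origin at its foot.
- mug: Bystander: white mug, 80 mm across, 90 mm tall; origin at its foot.
- saucer: Bystander: white saucer, 120 mm across, 18 mm tall; origin at its foot.
- pigment: Bystander: small glass pigment jar with a green cap, 44 mm across, 50 mm tall; origin at its foot.
- brush_rest: Bystander: white porcelain brush rest, 22 by 55 by 22 mm; origin at its underside.
- brush: Bystander: green-handled brush lying on the bench, 190 mm long, 8 mm thick; origin at its middle.
There are look-alikes about, which are no part of the job. Leave any orange or turquoise look-alike of the part that bears key_head alone.

How it is judged:
By the outcome, as a careful person would: the job done as asked, in the order asked, and still so for the second after the job is handed in, while the arm keeps its last pose, push and grip.
It also fails if it takes over 64 s, if anything falls off the work surface, if the arm or the gripper's body presses on something with over 40 N, if the wrist force passes 120 N, or if a joint passes its speed limit or range.

## Working session

There is one attempt and no reset: what is moved stays moved. The work goes in short steps, Python scripts to look and compute and a tool call to move; the robot and the scene stay as the last step left them, time stands still between calls to the robot, and variables do not carry over. Pictures are saved under pics/ and viewed, at most 10 in all, crops included, and the job is handed in when it is done.

Besides the shell and the picture viewer there is one more tool, called after "Request:" as name(argument=value, ...), one argument or row to a line, values as JSON. step_arm: Moves the arm, as the interface text tells. Scaled input: -1 to 1 covers 0.5 m each way for a shift and pi/4 rad each way for a turn. Its arguments: {"type":"object","properties":{"targets":{"type":"string"}},"required":["targets"]}

```bash
mkdir -p pics; ls; python3 - <<'E'
from workcell import bot
import cv2,numpy as np
for n in("scene","top"):
    im=bot.camera(n); cv2.imwrite(f"pics/{n}0.png",im[:,:,::-1]); i=bot.camera_info(n); print(n,i)
o=bot.get_obs(); print(o); print(bot.grip_point_offset)
E
```

```text
pics
scene {'vertical_fov': 47.92811450946332, 'cx': 285.9369135120543, 'cy': 210.21784851503634, 'pose': array([[-0.57865855, -0.43793451,  0.68801719,  1.46025106],
       [ 0.81531385, -0.33176104,  0.47455024,  0.62142905],
       [ 0.02043538,  0.8355525 ,  0.54903043,  0.81878459],
       [ 0.        ,  0.        ,  0.        ,  1.        ]])}
top {'vertical_fov': 49.1060553061086, 'cx': 282.3650055988194, 'cy': 201.4671263027961, 'pose': array([[-0.0270287 ,  0.99504202, -0.09571224,  0.4688317 ],
       [-0.9995015 , -0.02533821,  0.01883403,  0.00839125],
       [ 0.01631548,  0.09617359,  0.99523085,  1.17672641],
       [ 0.        ,  0.        ,  0.        ,  1.        ]])}
{'clock': 0.1, 'joint_pos': array([ 1.18499968e+00,  2.41352579e-01,  3.86568802e-03,  1.33519754e+00,
       -2.33343915e-05,  1.57080571e+00]), 'joint_vel': array([-0.00010507, -0.00182404,  0.00057611,  0.00163944,  0.00034917,
        0.00018086]), 'tau': array([-2.55623681e-04, -3.73138762e+01,  2.53010005e+01,  1.08628147e-02,
       -1.02471304e-04,  7.23564995e-07]), 'eef_pos': array([0.18794391, 0.46272649, 0.23049709]), 'tool_rot': array([ 1.91708774e-01,  9.81451402e-01, -9.28778175e-04, -1.69523312e-04]), 'ft_force': array([ 0.57690716, -1.41762822, -0.58727498]), 'ft_torque': array([-0.02051903, -0.00471204, -0.04272439]), 'grasp_force': 0.0, 'grip_width': 0.0854512799484871}
0.0187
```

View pics/scene0.png

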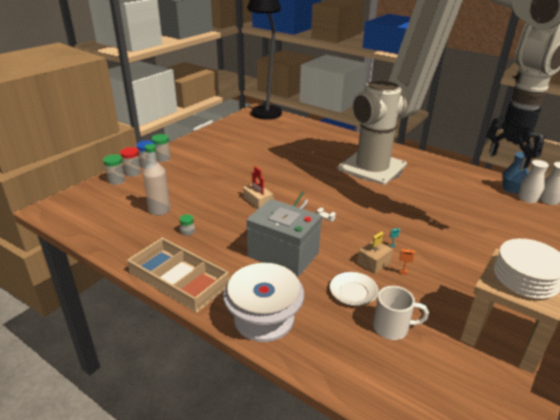

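View pics/top0.png

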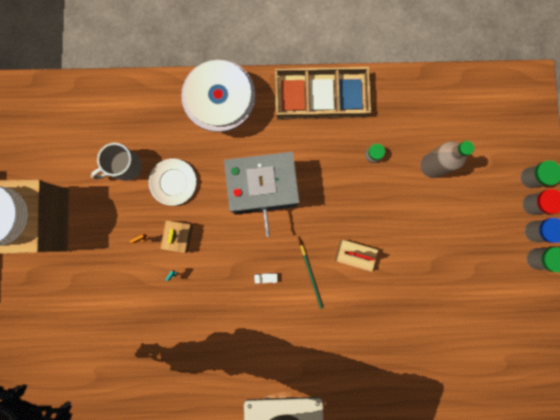

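The top view shows three keys: yellow at (171,237), orange at (138,239) and turquoise at (171,275). The yellow one stands in the wooden holder at (175,237), so it fits the description. The red tag is in its stand at (358,255), the box at (262,182) and the peg at (267,222). I'll confirm these in an enlarged crop and measure.

```bash
cat > h.py <<'E'
from workcell import bot
import cv2,numpy as np
I={n:bot.camera_info(n) for n in("scene","top")}
def ray(n,u,v):
    i=I[n]; f=210/np.tan(np.radians(i["vertical_fov"])/2)
    d=i["pose"][:3,:3]@np.array([(u-i["cx"])/f,-(v-i["cy"])/f,-1]); return i["pose"][:3,3],d/np.linalg.norm(d)
def plane(n,uv,z):
    o,d=ray(n,*uv); return o+d*(z-o[2])/d[2]
def proj(n,p):
    i=I[n]; f=210/np.tan(np.radians(i["vertical_fov"])/2)
    q=i["pose"][:3,:3].T@(np.array(p)-i["pose"][:3,3]); return i["cx"]-f*q[0]/q[2], i["cy"]+f*q[1]/q[2]
def tri(a,b):
    (o,d),(p,e)=ray("top",*a),ray("scene",*b)
    s=np.linalg.lstsq(np.c_[d,-e],p-o,rcond=None)[0]; A,B=o+s[0]*d,p+s[1]*e
    return (A+B)/2,np.linalg.norm(A-B)
def blobs(im,lo,hi,roi,amin=6):
    m=cv2.inRange(cv2.cvtColor(im,cv2.COLOR_RGB2HSV),lo,hi); x0,y0,x1,y1=roi
    k=np.zeros_like(m);k[y0:y1,x0:x1]=m[y0:y1,x0:x1]
    c,_=cv2.findContours(k,cv2.RETR_EXTERNAL,cv2.CHAIN_APPROX_NONE)
    return [(cv2.contourArea(a),cv2.boundingRect(a),[np.round(x,1) for x in cv2.minAreaRect(a)]) for a in c if len(a)>=amin]
E
python3 - <<'E'
from h import *
T=cv2.imread("pics/top0.png");S=cv2.imread("pics/scene0.png")
a=cv2.resize(T[140:300,120:390],None,fx=2.95,fy=2.95,interpolation=cv2.INTER_CUBIC)
cv2.imwrite("pics/ctop.png",a)
b=cv2.resize(S[155:285,230:430],None,fx=4,fy=4,interpolation=cv2.INTER_CUBIC)
cv2.imwrite("pics/cscene.png",b)
for n,im,rt,rk in(("top",T,(330,230,390,280),(150,210,200,260)),("scene",S,(235,160,285,210),(360,220,388,255))):
    im=im[:,:,::-1]
    print(n,"red",blobs(im,(0,150,70),(5,255,255),rt),blobs(im,(172,150,70),(180,255,255),rt)); print("yel",blobs(im,(22,150,110),(34,255,255),rk))
E
```

```text
top red [(44.5, (347, 252, 26, 8), [array([359.5, 255.4]), array([26. ,  2.9]), np.float64(14.0)])] []
yel [(49.0, (167, 229, 7, 15), [array([170.1, 236. ]), array([ 4.5, 14.5]), np.float64(11.3)])]
scene red [(120.5, (253, 167, 11, 26), [array([258. , 179.5]), array([25., 10.]), np.float64(90.0)])] []
yel [(23.0, (374, 233, 8, 11), [array([376.9, 237. ]), array([ 6.2, 10.4]), np.float64(20.6)])]
```

View pics/ctop.png

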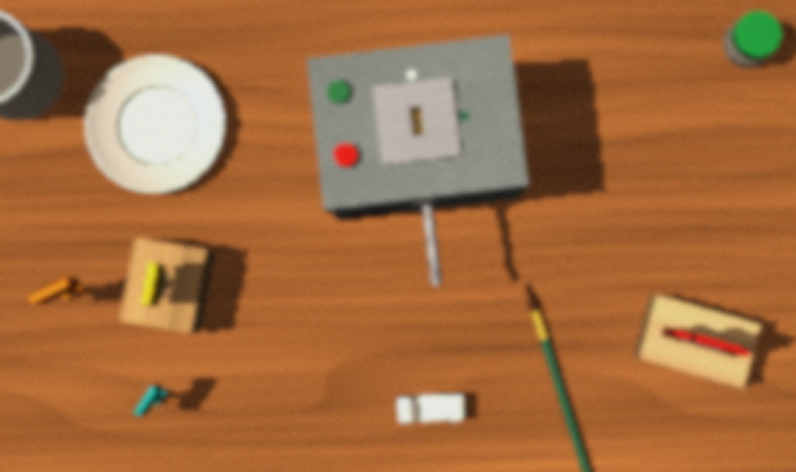

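View pics/cscene.png

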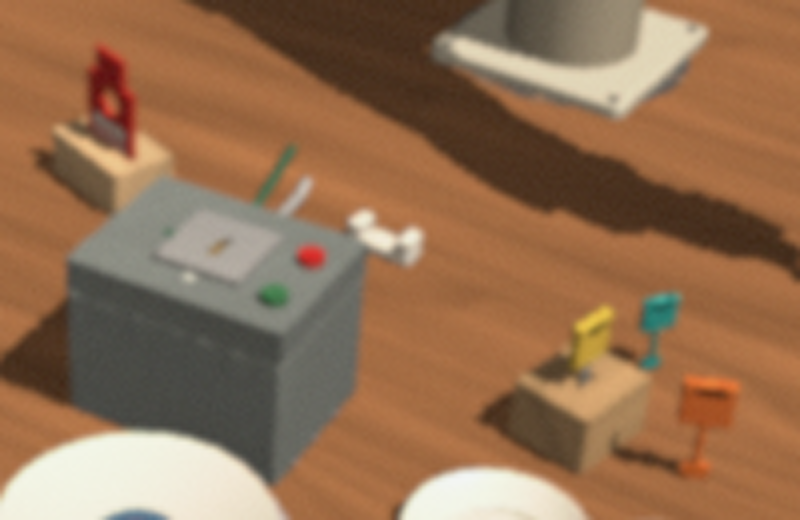

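The crops confirm it: the yellow key stands in the wooden holder, the orange and turquoise ones are loose, and the red tag is in its plywood stand. Next I'll measure poses from masks.

```bash
python3 - <<'E'
from h import *
T=cv2.imread("pics/top0.png")[:,:,::-1]; H=cv2.cvtColor(T,cv2.COLOR_RGB2HSV)
for n,(u,v) in dict(box=(240,195),table=(320,200),table2=(150,290),hold=(180,245),holdL=(166,225),stand=(345,258),stand2=(370,265),plate=(252,175),peg=(266,220),slot=(261,181),boxside=(250,211)).items(): print(n,H[v,u],H[v,u+1])
def show(n,rect,z):
    b=cv2.boxPoints(rect); P=np.array([plane("top",p,z)[:2] for p in b]); 
    print(n,"c",P.mean(0).round(4),"sides",[round(np.linalg.norm(P[i]-P[(i+1)%4]),4) for i in range(4)],"ang",[round(np.degrees(np.arctan2(*(P[(i+1)%4]-P[i])[::-1])),1) for i in range(2)])
def mask(lo,hi,roi):
    m=cv2.inRange(H,lo,hi);k=np.zeros_like(m);x0,y0,x1,y1=roi;k[y0:y1,x0:x1]=m[y0:y1,x0:x1]
    k=cv2.morphologyEx(k,cv2.MORPH_CLOSE,np.ones((5,5)));k=cv2.morphologyEx(k,cv2.MORPH_OPEN,np.ones((3,3)))
    c=max(cv2.findContours(k,0,1)[0],key=cv2.contourArea);print(cv2.contourArea(c),cv2.minAreaRect(c));return cv2.minAreaRect(c)
show("box",mask((0,0,85),(180,75,170),(215,140,310,216)),.13)
show("plate",mask((0,0,135),(180,60,215),(240,160,285,200)),.13)
show("holder",mask((8,80,125),(25,165,255),(155,212,195,258)),.045)
show("stand",mask((8,60,150),(30,165,255),(330,232,385,278)),.04)
g=cv2.cvtColor(T,cv2.COLOR_RGB2GRAY)
print(H[174:190,255:268,1]); print(H[212:240,260:274,1])
E
```

```text
box [  3 121 124] [ 14  44 110]
table [ 13 177  75] [ 12 178  73]
table2 [ 13 183 170] [ 13 183 169]
hold [ 16 145 197] [ 16 145 200]
holdL [ 17 142 221] [ 17 140 227]
stand [ 21 111 229] [ 21 109 231]
stand2 [ 21 110 230] [ 21 110 228]
plate [ 15  21 190] [ 16  20 189]
peg [ 13  33 164] [ 13  83 147]
slot [ 18 136 120] [ 18  89 144]
boxside [13 60 30] [ 8 90 34]
3461.5 ((261.5813293457031, 183.88316345214844), (56.88404083251953, 69.69831848144531), 83.21102905273438)
box c [0.6116 0.035 ] sides [np.float64(0.1608), np.float64(0.1319), np.float64(0.1589), np.float64(0.1314)] ang [np.float64(-84.5), np.float64(-175.0)]
1686.0 ((262.0, 179.5), (39.0, 44.0), 90.0)
plate c [0.6215 0.0339] sides [np.float64(0.1014), np.float64(0.0905), np.float64(0.1006), np.float64(0.0903)] ang [np.float64(-91.4), np.float64(178.4)]
462.0 ((174.46054077148438, 236.10183715820312), (25.529834747314453, 29.941871643066406), 9.865806579589844)
holder c [0.4994 0.2532] sides [np.float64(0.0728), np.float64(0.0627), np.float64(0.0728), np.float64(0.0623)] ang [np.float64(-10.0), np.float64(-101.4)]
685.0 ((3
[... 2089 characters left out ...]
6 185 177 140  76  33  34  80 153 182 187 183 182]
 [183 184 186 180 155  86  38  30  73 150 181 184 184 180]
 [184 184 184 181 160  99  44  32  67 141 174 183 181 184]
 [184 185 187 184 163 108  49  31  58 134 177 181 187 184]
 [185 182 183 181 165 107  50  32  55 126 174 182 185 185]
 [184 181 184 181 168 113  56  34  55 120 170 183 186 189]
 [183 184 185 183 170 125  67  40  48 115 171 179 185 186]
 [186 185 184 183 174 141  84  46  56 118 173 184 181 181]
 [185 183 188 183 183 157 108  75  87 137 177 182 184 186]
 [185 181 182 184 183 176 153 134 144 170 185 185 185 184]
 [182 182 183 185 187 181 179 177 176 181 184 185 183 187]
 [185 185 182 185 184 183 184 187 180 182 188 186 183 185]]
```

```bash
python3 - <<'E'
from h import *
T=cv2.imread("pics/top0.png")[:,:,::-1]; S=cv2.imread("pics/scene0.png")[:,:,::-1]
def wc(w):
    m=cv2.moments(w.astype(np.float32)); a=.5*np.arctan2(2*m['mu11'],m['mu20']-m['mu02'])
    return m['m10']/m['m00'],m['m01']/m['m00'],a,np.sqrt(12*np.linalg.eigvalsh([[m['mu20'],m['mu11']],[m['mu11'],m['mu02']]])/m['m00'])
def ang(n,c,a,z):
    d=10*np.array([np.cos(a),np.sin(a)]);p=plane(n,np.array(c)+d,z)-plane(n,np.array(c)-d,z);return np.degrees(np.arctan2(p[1],p[0]))
sat=lambda im:cv2.cvtColor(im,cv2.COLOR_RGB2HSV)[:,:,1].astype(float)
s=sat(T)
w=np.clip(s[172:190,253:270]-26,0,None);u,v,a,e=wc(w);c=(u+253,v+172);print("slot",c,e,plane("top",c,.129).round(4),ang("top",c,a,.13))
w=np.clip(150-s[213:234,258:276],0,None)
w=np.clip(150-s,0,None); pts=[(np.average(np.arange(258,276),weights=w[r,258:276]),r) for r in range(213,233)]
l=np.polyfit([p[1] for p in pts],[p[0] for p in pts],1); A,B=[plane("top",(np.polyval(l,r),r),.105) for r in(213,232)];print("peg",A.round(4),B.round(4),np.degrees(np.arctan2(*(A-B)[1::-1])))
# peg end: row half contrast
print("peg end rowsum",w[228:242,258:276].sum(1).round())
# sobel line fits of edges of box top / holder / stand
g=cv2.cvtColor(T,cv2.COLOR_RGB2GRAY).astype(float)
def edge(ch,p,q,z,n=25,h=4):
    p,q=np.array(p,float),np.array(q,float);t=(q-p)/np.linalg.norm(q-p);nn=np.array([-t[1],t[0]]);ks=np.arange(-h,h+.1,.25);out=[]
    for f in np.linspace(.12,.88,n):
        L=p+f*(q-p)+ks[:,None]*nn; x=cv2.remap(ch.astype(np.float32),L[:,:1].astype(np.float32),L[:,1:].astype(np.float32),1)[:,0]
        gr=abs(np.gradient(cv2.GaussianBlur(x[None],(7,1),0)[0])); i=gr.argmax(); out.append(L[i])
    X=np.array([plane("top",o,z)[:2] for o in out]);vx,vy,x0,y0=cv2.fitLine(X.astype(np.float32),cv2.DIST_HUBER,0,.001,.001).ravel()
    return np.array([x0,y0]),np.array([vx,vy])
def quad(n,ch,cs,z):
    L=[edge(ch,cs[i],cs[(i+1)%4],z) for i in range(4)]
    C=[]
    for i in range(4):
        (p,d),(q,f)=L[i-1],L[i];t=np.linalg.solve(np.c_[d,-f],q-p);C.append(p+t[0]*d)
    C=np.array(C);print(n,C.mean(0).round(4),[round(np.linalg.norm(C[i]-C[(i+1)%4]),4) for i in range(4)],[round(np.degrees(np.arctan2(d[1],d[0]))%180,1) for _,d in L])
full=lambda c:[(120+x/2.95,140+y/2.95) for x,y in c]
quad("box",g,full([(309,59),(511,36),(527,187),(326,211)]),.13)
quad("plate",g,full([(373,86),(455,79),(460,156),(380,163)]),.13)
quad("holder",s,full([(136,237),(209,247),(196,332),(121,321)]),.045)
quad("stand",s,full([(655,295),(763,323),(747,387),(641,357)]),.04)
for nm,f,rt,rs,z in(("tag",lambda h:((h[:,:,0]<5)|(h[:,:,0]>174))&(h[:,:,1]>165)&(h[:,:,2]>60),(335,240,385,275),(240,160,275,205),.12),("key",lambda h:(abs(h[:,:,0].astype(int)-28)<6)&(h[:,:,1]>150)&(h[:,:,2]>100),(155,220,190,255),(360,225,390,255),.095)):
    for n,im,r in(("top",T,rt),("scene",S,rs)):
        m=f(cv2.cvtColor(im,cv2.COLOR_RGB2HSV)).astype(float);m=m[r[1]:r[3],r[0]:r[2]];u,v,a,e=wc(m);c=(u+r[0],v+r[1]);ys,xs=np.nonzero(m)
        print(nm,n,np.round(c,1),e.round(1),(xs.min()+r[0],xs.max()+r[0],ys.min()+r[1],ys.max()+r[1]),plane(n,c,z).round(4) if n=="top" else "",ang(n,c,a,z).round(1))
        if n=="top": ct=c
    print("tri",tri(ct,c))
E
```

```text
slot (260.9618567830155, 180.69305505577546) [3.73999378 8.79902719] [0.6188 0.0365 0.129 ] -173.20263153024322
peg [0.5459 0.0302 0.105 ] [0.5015 0.026  0.105 ] 5.3998397078932605
peg end rowsum [387. 373. 367. 370. 380. 372. 355. 305. 193.  22.   0.   0.   0.   0.]
box [0.6187 0.0366] [np.float32(0.161), np.float32(0.1215), np.float32(0.1606), np.float32(0.1207)] [np.float32(95.7), np.float32(5.3), np.float32(95.4), np.float32(5.4)]
plate [0.6194 0.037 ] [np.float32(0.0622), np.float32(0.0616), np.float32(0.0614), np.float32(0.0612)] [np.float32(95.7), np.float32(5.0), np.float32(95.3), np.float32(5.8)]
holder [0.4992 0.2495] [np.float32(0.0663), np.float32(0.0729), np.float32(0.0715), np.float32(0.0722)] [np.float32(81.0), np.float32(170.4), np.float32(80.2), np.float32(166.3)]
stand [ 0.4412 -0.1922] [np.float32(0.096), np.float32(0.0588), np.float32(0.0975), np.float32(0.058)] [np.float32(72.7), np.float32(163.9), np.float32(72.2), np.float32(162.4)]
tag top [360.5 255.6] [ 2.4 24.8] (np.int64(348), np.int64(372), np.int64(252), np.int64(259)) [ 0.4414 -0.1871  0.12  ] -106.5
tag scene [257.5 176.9] [ 8.7 19.6] (np.int64(253), np.int64(262), np.int64(167), np.int64(192))  46.9
tri (array([ 0.44070525, -0.19347323,  0.08672428]), np.float64(0.0004826094550701387))
key top [170.4 235.5] [ 4.4 13.6] (np.int64(168), np.int64(173), np.int64(229), np.int64(242)) [0.4995 0.2518 0.095 ] -10.3
key scene [378.1 235.2] [2.2 6.6] (np.int64(376), np.int64(381), np.int64(233), np.int64(237))  177.8
tri (array([0.49949991, 0.25301864, 0.09073819]), np.float64(0.0006306003106034446))
```

Request:
step_arm(
  targets="1 0.252 -0.656 0 0 0 -0.949;1 0.252 -0.656 0 0 0 -0.949;1 0.252 -0.656 0 0 0 -0.949;1 0.252 -0.656 0 0 0 -0.949;1 0.252 -0.656 0 0 0 -0.949;1 0.252 -0.656 0 0 0 -0.949;1 0.252 -0.656 0 0 0 -0.949;1 0.252 -0.656 0 0 0 -0.949;1 0.252 -0.656 0 0 0 -0.949;1 0.252 -0.656 0 0 0 -0.949",
)

```text
clock: 0.93
eef_pos: [0.3146, 0.1321, 0.2311]
tool_rot: [0.539, 0.843, -0.0, 0.0]
ft_force: [0.5, 0.1, 0.0]
grip_width: 0.0855
grasp_force: 0.0
```

Request:
step_arm(
  targets="1 0.252 -0.656 0 0 0 -0.949;1 0.252 -0.656 0 0 0 -0.949;1 0.252 -0.656 0 0 0 -0.949;1 0.252 -0.656 0 0 0 -0.949;1 0.252 -0.656 0 0 0 -0.949;1 0.252 -0.656 0 0 0 -0.949;1 0.252 -0.656 0 0 0 -0.949;1 0.252 -0.656 0 0 0 -0.949;1 0.252 -0.656 0 0 0 -0.949;1 0.252 -0.656 0 0 0 -0.949",
)

```text
clock: 1.77
eef_pos: [0.4416, -0.1956, 0.2302]
tool_rot: [0.808, 0.59, -0.0, 0.0]
ft_force: [0.3, 0.1, -0.3]
grip_width: 0.0853
grasp_force: 0.0
```

```bash
cat > st.py <<'E'
from h import *
from scipy.spatial.transform import Rotation as R
def st():
    o=bot.get_obs();m=R.from_quat(o["tool_rot"]).as_matrix()
    print("t",round(o["clock"],2),"p",o["eef_pos"].round(4),"yaw_y",np.degrees(np.arctan2(m[1,1],m[0,1])).round(2),"z",m[:,2].round(4),"q",o["joint_pos"].round(2),"F",o["ft_force"].round(1),"M",o["ft_torque"].round(2),"w",o["grip_width"].round(4),"g",round(o["grasp_force"],1));return o,m
if __name__=="__main__": st()
E
python3 st.py
```

```text
Traceback (most recent call last):
  File "st.py", line 6, in <module>
    if __name__=="__main__": st()
                             ~~^^
  File "st.py", line 5, in st
    print("t",round(o["clock"],2),"p",o["eef_pos"].round(4),"yaw_y",np.degrees(np.arctan2(m[1,1],m[0,1])).round(2),"z",m[:,2].round(4),"q",o["joint_pos"].round(2),"F",o["ft_force"].round(1),"M",o["ft_torque"].round(2),"w",o["grip_width"].round(4),"g",round(o["grasp_force"],1));return o,m
                                                                                                                                                                                                                              ^^^^^^^^^^^^^^^^^^^^^
AttributeError: 'float' object has no attribute 'round'
```

```bash
sed -i 's/o\["grip_width"\].round(4)/round(float(o["grip_width"]),4)/' st.py; python3 st.py
```

```text
t 1.77 p [ 0.4416 -0.1956  0.2302] yaw_y -17.74 z [-3.e-04 -4.e-04 -1.e+00] q [-0.42  0.21 -0.04  1.32 -0.    1.46] F [ 0.3  0.1 -0.3] M [ 0.03  0.   -0.01] w 0.0853 g 0.0
```

Request:
step_arm(
  targets="0.2 0 0 -0.1 0 0 0;0.2 0 0 -0.14 0 0 0;0.2 0 0 -0.14 0 0 0;0.2 0 0 -0.14 0 0 0;0.2 0 0 -0.14 0 0 0;0.2 0 0 -0.14 0 0 0",
)

```text
clock: 2.27
eef_pos: [0.4417, -0.1927, 0.1635]
tool_rot: [0.806, 0.592, 0.001, 0.002]
ft_force: [0.1, -0.4, 0.6]
grip_width: 0.0511
grasp_force: 0.0
```

```bash
python3 st.py; python3 - <<'E'
from h import *
for n in("top","scene"):cv2.imwrite(f"pics/{n}1.png",bot.camera(n)[:,:,::-1])
T=cv2.imread("pics/top1.png");S=cv2.imread("pics/scene1.png")
a=cv2.resize(T[215:295,310:410],(400,320),interpolation=2);b=cv2.resize(S[120:220,200:325],(400,320),interpolation=2)
cv2.imwrite("pics/c1.png",np.hstack([a,b]))
E
```

```text
t 2.27 p [ 0.4417 -0.1927  0.1635] yaw_y -17.45 z [ 0.0037 -0.0014 -1.    ] q [-0.41  0.24 -0.17  1.15  0.    1.46] F [ 0.1 -0.4  0.6] M [ 0.02 -0.03  0.01] w 0.0511 g 0.0
```

View pics/c1.png

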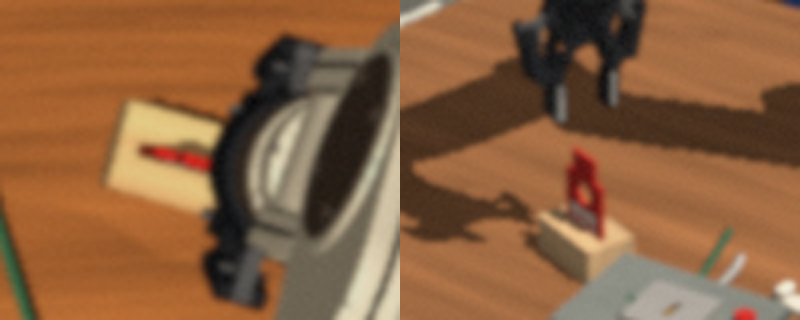

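The tips straddle the tag: in the scene crop their midpoint (586,108) lies above the tag's top (582,155). Descending and gripping.

Request:
step_arm(
  targets="0.2 0 0 -0.06 0 0 0;0.2 0 0 -0.1 0 0 0;0.2 0 0 -0.13 0 0 0;0.2 0 0 -0.13 0 0 0;0.2 0 0 -0.13 0 0 0;0.2 0 0 -0.13 0 0 0",
)

```text
clock: 2.87
eef_pos: [0.4413, -0.1932, 0.0978]
tool_rot: [0.807, 0.591, 0.001, 0.001]
ft_force: [1.1, -0.6, -0.9]
grip_width: 0.0512
grasp_force: 0.0
```

Request:
step_arm(
  targets="-1 0 0 0 0 0 0;-1 0 0 0 0 0 0;-1 0 0 0 0 0 0;-1 0 0 0 0 0 0;-1 0 0 0 0 0 0;-1 0 0 0 0 0 0;-1 0 0 0 0 0 0;-1 0 0 0 0 0 0;-1 0 0 0 0 0 0;-1 0 0 0 0 0 0",
)

```text
clock: 3.7
eef_pos: [0.4407, -0.1931, 0.0971]
tool_rot: [0.807, 0.591, 0.0, 0.001]
ft_force: [-1.1, -0.7, 5.5]
grip_width: 0.0039
grasp_force: 60.5
```

```bash
python3 st.py
```

```text
t 3.7 p [ 0.4407 -0.1931  0.0971] yaw_y -17.52 z [ 1.6e-03 -7.0e-04 -1.0e+00] q [-0.41  0.31 -0.28  0.99 -0.    1.46] F [-1.1 -0.7  5.5] M [ 0.07  0.18 -0.03] w 0.0039 g 60.5
```

Request:
step_arm(
  targets="-1 0 0 0.02 0 0 0;-1 0 0 0.05 0 0 0;-1 0 0 0.09 0 0 0;-1 0 0 0.13 0 0 0;-1 0 0 0.17 0 0 0;-1 0 0 0.2 0 0 0;-1 0 0 0.2 0 0 0",
)

```text
clock: 4.28
eef_pos: [0.4419, -0.1935, 0.1992]
tool_rot: [0.807, 0.591, 0.001, 0.002]
ft_force: [1.1, 0.4, -0.7]
grip_width: 0.004
grasp_force: 59.6
```

Request:
step_arm(
  targets="-1 0.007 0.043 0 0 0 0.05;-1 0.014 0.086 0 0 0 0.1;-1 0.02 0.13 -0.01 0 0 0.15;-1 0.027 0.173 -0.02 0 0 0.2;-1 0.034 0.216 -0.03 0 0 0.255;-1 0.04 0.259 -0.04 0 0 0.305;-1 0.047 0.302 -0.05 0 0 0.356;-1 0.054 0.346 -0.06 0 0 0.407;-1 0.06 0.39 -0.06 0 0 0.458;-1 0.067 0.432 -0.06 0 0 0.509",
)

```text
clock: 5.12
eef_pos: [0.4724, 0.0244, 0.1643]
tool_rot: [0.672, 0.74, -0.001, -0.001]
ft_force: [0.5, -0.2, -0.2]
grip_width: 0.0035
grasp_force: 59.6
```

Request:
step_arm(
  targets="-1 0 0 0 0 0 0;-1 0 0 0 0 0 0;-1 0 0 0 0 0 0;-1 0 0 0 0 0 0",
)

```text
clock: 5.45
eef_pos: [0.4732, 0.0225, 0.1657]
tool_rot: [0.674, 0.739, -0.001, -0.0]
ft_force: [-0.0, -0.7, -0.3]
grip_width: 0.004
grasp_force: 59.6
```

```bash
python3 st.py; python3 - <<'E'
from h import *
for n in("top","scene"):cv2.imwrite(f"pics/{n}2.png",bot.camera(n)[:,:,::-1])
T=cv2.imread("pics/top2.png");S=cv2.imread("pics/scene2.png")
a=cv2.resize(T[190:270,210:310],(400,320),interpolation=2);b=cv2.resize(S[100:220,260:410],(400,320),interpolation=2)
cv2.imwrite("pics/c2.png",np.hstack([a,b]))
print(blobs(S[:,:,::-1],(0,150,60),(5,255,255),(250,100,400,214)))
# where the eye centre, tag foot ought to be in the scene
E
```

```text
t 5.45 p [0.4732 0.0225 0.1657] yaw_y 5.31 z [-1.1e-03 -4.0e-04 -1.0e+00] q [ 0.05  0.23 -0.18  1.16 -0.    1.53] F [-0.  -0.7 -0.3] M [-0.    0.01  0.02] w 0.004 g 59.6
[(11.5, (301, 192, 5, 10), [array([303. , 196.5]), array([4., 9.]), np.float64(0.0)]), (163.0, (301, 174, 19, 33), [array([310., 190.]), array([32., 18.]), np.float64(90.0)])]
```

View pics/c2.png

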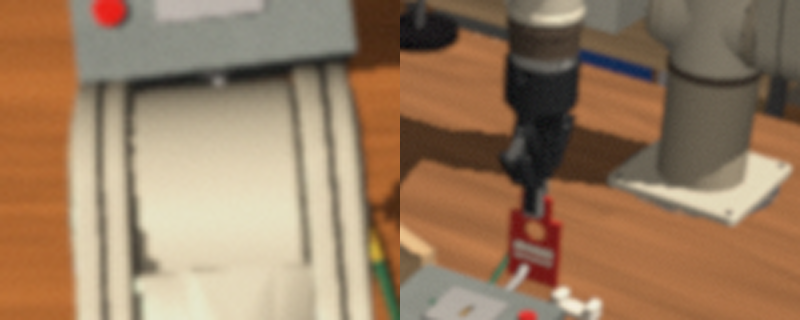

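```bash
python3 - <<'E'
from h import *
print("eye pred",proj("scene",(.4732,.0225,.1457)))
yv=np.array([-np.sin(np.radians(5.3)),np.cos(np.radians(5.3)),0])
c=np.array([.4732,.0225,.1457-.062])
for s in(-.03,.03): print("foot corner",proj("scene",c+s*yv), "shoulder",proj("scene",c+s*yv+[0,0,.08]))
S=cv2.imread("pics/scene2.png");h=cv2.cvtColor(S,cv2.COLOR_BGR2HSV)
m=((h[:,:,0]<7)|(h[:,:,0]>172))&(h[:,:,1]>140)
for r in range(170,212,2):
    x=np.nonzero(m[r,290:330])[0]+290; print(r,x.min() if len(x) else "",x.max() if len(x) else "",end=" | ")
# eye hole: non-red pixels in rows 178..194
k=(~m[178:192,303:318]).astype(int);print("\n",k)
E
```

```text
eye pred (np.float64(310.4293153657498), np.float64(185.91264785861105))
foot corner (np.float64(300.28036745679174), np.float64(201.49604903066768)) shoulder (np.float64(301.3306491866937), np.float64(177.55717054879173))
foot corner (np.float64(318.6474092098831), np.float64(207.40443935699966)) shoulder (np.float64(320.3328347235161), np.float64(183.21539008733362))
170   | 172   | 174 314 316 | 176 314 316 | 178 305 316 | 180 302 316 | 182 302 317 | 184 301 320 | 186 301 319 | 188 301 319 | 190 301 319 | 192 301 319 | 194 301 319 | 196 301 319 | 198 301 319 | 200 301 318 | 202 302 318 | 204 308 318 | 206 314 318 | 208   | 210   | 
 [[1 1 0 1 1 1 1 1 1 1 1 0 0 0 1]
 [0 0 0 1 1 1 1 1 1 1 1 0 0 0 1]
 [0 0 0 1 1 1 1 1 1 1 1 0 0 0 1]
 [0 0 0 0 1 1 1 1 1 1 1 0 0 0 1]
 [0 0 0 0 0 0 1 1 0 0 0 0 0 0 0]
 [0 0 0 0 1 1 1 1 1 0 0 0 0 0 0]
 [0 0 0 0 1 1 1 1 1 1 1 0 0 0 0]
 [0 0 0 0 1 1 1 1 1 1 1 0 0 0 0]
 [0 0 0 0 1 1 1 1 1 1 1 1 0 0 0]
 [0 0 0 0 1 1 1 1 1 1 1 1 0 0 0]
 [0 0 0 0 0 1 1 1 1 1 1 1 0 0 0]
 [0 0 0 0 0 0 1 1 1 1 1 0 0 0 0]
 [1 1 1 1 0 0 0 0 1 0 0 0 0 0 0]
 [1 1 1 1 1 1 1 0 0 0 0 0 0 0 0]]
```

The held tag matches the prediction to under a pixel (eye at 310,186). Lowering to peg height, then threading.

Request:
step_arm(
  targets="-1 0 0 -0.025 0 0 0;-1 0 0 -0.05 0 0 0;-1 0 0 -0.073 0 0 0;-1 0 0 -0.073 0 0 0;-1 0 0 -0.073 0 0 0",
)

```text
clock: 5.97
eef_pos: [0.4731, 0.0226, 0.1295]
tool_rot: [0.674, 0.739, -0.001, -0.001]
ft_force: [-0.5, -0.2, -0.7]
grip_width: 0.004
grasp_force: 59.6
```

Request:
step_arm(
  targets="-1 0.016 0.0015 0 0 0 0;-1 0.032 0.003 0 0 0 0;-1 0.048 0.0045 0 0 0 0;-1 0.064 0.006 0 0 0 0;-1 0.08 0.0075 0 0 0 0;-1 0.096 0.009 0 0 0 0;-1 0.096 0.009 0 0 0 0;-1 0.096 0.009 0 0 0 0;-1 0.096 0.009 0 0 0 0",
)

```text
clock: 6.72
eef_pos: [0.5213, 0.0278, 0.1295]
tool_rot: [0.673, 0.74, -0.0, -0.0]
ft_force: [0.5, 1.0, -0.5]
grip_width: 0.0036
grasp_force: 59.6
```

```bash
python3 st.py
```

```text
t 6.72 p [0.5213 0.0278 0.1295] yaw_y 5.39 z [-1.e-03 -1.e-04 -1.e+00] q [ 0.05  0.35 -0.12  1.1  -0.    1.53] F [ 0.5  1.  -0.5] M [-0.02  0.01  0.01] w 0.0036 g 59.6
```

Request:
step_arm(
  targets="-1 0 0 -0.01 0 0 0;-1 0 0 -0.018 0 0 0;-1 0 0 -0.023 0 0 0;-1 0 0 -0.023 0 0 0;-1 0 0 -0.023 0 0 0",
)

```text
clock: 7.13
eef_pos: [0.5212, 0.0277, 0.118]
tool_rot: [0.673, 0.74, -0.0, -0.0]
ft_force: [-0.2, 0.3, -0.1]
grip_width: 0.0039
grasp_force: 59.6
```

```bash
python3 st.py;python3 - <<'E'
from h import *
cv2.imwrite("pics/scene3.png",bot.camera("scene")[:,:,::-1])
S=cv2.imread("pics/scene3.png");cv2.imwrite("pics/c3.png",cv2.resize(S[150:230,260:360],(700,560),interpolation=2))
E
```

```text
t 7.13 p [0.5212 0.0277 0.118 ] yaw_y 5.39 z [-8.e-04 -0.e+00 -1.e+00] q [ 0.05  0.36 -0.14  1.08  0.    1.53] F [-0.2  0.3 -0.1] M [-0.03 -0.01 -0.04] w 0.0039 g 59.6
```

View pics/c3.png

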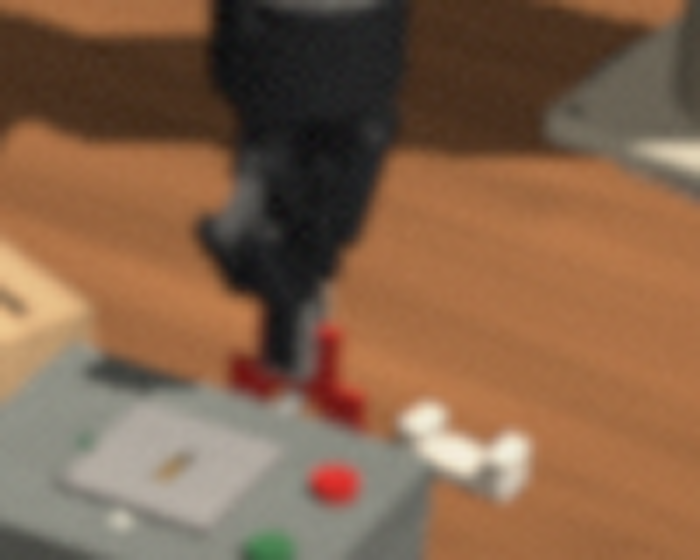

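The tag is at the peg, with a light bit of peg at (288,400) in front of it. No contact was felt. Releasing with a small opening and rising.

Request:
step_arm(
  targets="-0.8 0 0 0 0 0 0;-0.65 0 0 0 0 0 0;-0.5 0 0 0 0 0 0;-0.5 0 0 0 0 0 0;-0.5 0 0 0 0 0 0;-0.5 0 0 0 0 0 0",
)

```text
clock: 7.68
eef_pos: [0.5217, 0.0277, 0.1184]
tool_rot: [0.673, 0.74, 0.0, 0.0]
ft_force: [0.1, 0.2, 0.3]
grip_width: 0.0209
grasp_force: 0.0
```

Request:
step_arm(
  targets="-0.5 0 0 0.02 0 0 0;-0.5 0 0 0.05 0 0 0;-0.5 0 0 0.1 0 0 0;-0.5 0 0 0.16 0 0 0;-0.5 0 0 0.24 0 0 0;-0.5 0 0 0.24 0 0 0",
)

```text
clock: 8.18
eef_pos: [0.5255, 0.0279, 0.2471]
tool_rot: [0.673, 0.74, 0.005, 0.005]
ft_force: [1.3, -0.2, 0.5]
grip_width: 0.0214
grasp_force: 0.0
```

```bash
python3 st.py
```

```text
t 8.18 p [0.5255 0.0279 0.2471] yaw_y 5.39 z [ 1.430e-02  7.000e-04 -9.999e-01] q [ 0.05  0.28  0.09  1.37 -0.    1.53] F [ 1.3 -0.2  0.5] M [ 0.03 -0.12  0.01] w 0.0214 g 0.0
```

Request:
step_arm(
  targets="-0.05 -0.022 0.225 -0.04 0 0 0.829;-0.05 -0.022 0.225 -0.04 0 0 0.829;-0.05 -0.022 0.225 -0.04 0 0 0.829;-0.05 -0.022 0.225 -0.04 0 0 0.829;-0.05 -0.022 0.225 -0.04 0 0 0.829;-0.05 -0.022 0.225 -0.04 0 0 0.829;-0.05 -0.022 0.225 -0.04 0 0 0.829",
)

```text
clock: 8.77
eef_pos: [0.5107, 0.1407, 0.2189]
tool_rot: [0.401, 0.916, 0.0, 0.0]
ft_force: [0.5, 0.7, 0.6]
grip_width: 0.0405
grasp_force: 0.0
```

Request:
step_arm(
  targets="-0.05 -0.022 0.225 -0.04 0 0 0.829;-0.05 -0.022 0.225 -0.04 0 0 0.829;-0.05 -0.022 0.225 -0.04 0 0 0.829;-0.05 -0.022 0.225 -0.04 0 0 0.829;-0.05 -0.022 0.225 -0.04 0 0 0.829;-0.05 -0.022 0.225 -0.04 0 0 0.829;-0.05 -0.022 0.225 -0.04 0 0 0.829;-0.05 -0.022 0.225 -0.04 0 0 0.829;-0.05 -0.022 0.225 -0.04 0 0 0.829",
)

```text
clock: 9.52
eef_pos: [0.4998, 0.2525, 0.1986]
tool_rot: [0.088, 0.996, 0.0, 0.0]
ft_force: [-0.3, -1.1, 0.2]
grip_width: 0.0402
grasp_force: 0.0
```

```bash
python3 st.py;python3 - <<'E'
from h import *
for n in("top","scene"):cv2.imwrite(f"pics/{n}4.png",bot.camera(n)[:,:,::-1])
T=cv2.imread("pics/top4.png");S=cv2.imread("pics/scene4.png")
a=cv2.resize(T[190:270,220:320],(400,320),interpolation=2);b=cv2.resize(S[160:260,290:415],(400,320),interpolation=2)
cv2.imwrite("pics/c4.png",np.hstack([a,b]))
E
```

```text
t 9.52 p [0.4998 0.2525 0.1986] yaw_y 79.9 z [ 4.e-04  2.e-04 -1.e+00] q [0.47 0.37 0.11 1.3  0.   0.64] F [-0.3 -1.1  0.2] M [ 0.01 -0.01 -0.03] w 0.0402 g 0.0
```

View pics/c4.png

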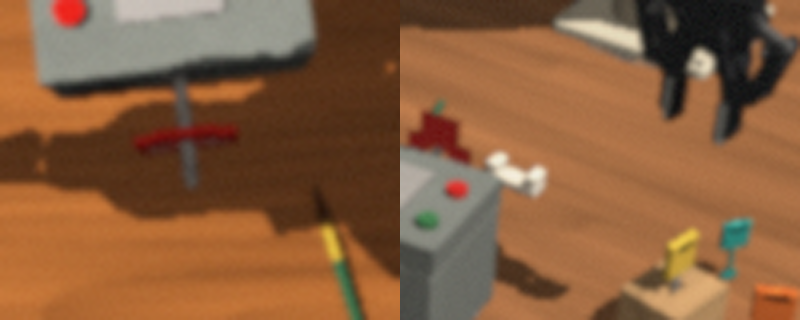

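The tag hangs on the peg, crossing it at (187,138) in the top crop, and the tips are above the yellow key. Descending to the key.

Request:
step_arm(
  targets="-0.05 0 0 -0.07 0 0 0;-0.05 0 0 -0.14 0 0 0;-0.05 0 0 -0.2 0 0 0;-0.05 0 0 -0.23 0 0 0;-0.05 0 0 -0.26 0 0 0;-0.05 0 0 -0.278 0 0 0;-0.05 0 0 -0.278 0 0 0;-0.05 0 0 -0.278 0 0 0",
)

```text
clock: 10.28
eef_pos: [0.4997, 0.2526, 0.0594]
tool_rot: [0.087, 0.996, -0.0, -0.0]
ft_force: [-0.9, 0.0, 1.4]
grip_width: 0.0407
grasp_force: 0.0
```

Request:
step_arm(
  targets="-1 0 0 0 0 0 0;-1 0 0 0 0 0 0;-1 0 0 0 0 0 0;-1 0 0 0 0 0 0;-1 0 0 0 0 0 0;-1 0 0 0 0 0 0;-1 0 0 0 0 0 0;-1 0 0 0 0 0 0",
)

```text
clock: 10.95
eef_pos: [0.5006, 0.2535, 0.0606]
tool_rot: [0.087, 0.996, 0.001, 0.001]
ft_force: [0.1, 0.8, 5.9]
grip_width: 0.0069
grasp_force: 60.9
```

```bash
python3 st.py
```

```text
t 10.95 p [0.5006 0.2535 0.0606] yaw_y 80.01 z [ 0.0025  0.0016 -1.    ] q [ 0.47  0.49 -0.1   0.98  0.    0.64] F [0.1 0.8 5.9] M [ 0.25  0.02 -0.01] w 0.0069 g 60.9
```

Request:
step_arm(
  targets="-1 0 0 0.02 0 0 0;-1 0 0 0.05 0 0 0;-1 0 0 0.09 0 0 0;-1 0 0 0.14 0 0 0;-1 0 0 0.19 0 0 0;-1 0 0 0.24 0 0 0;-1 0 0 0.28 0 0 0;-1 0 0 0.3 0 0 0;-1 0 0 0.3 0 0 0",
)

```text
clock: 11.7
eef_pos: [0.5007, 0.2531, 0.212]
tool_rot: [0.087, 0.996, 0.001, 0.002]
ft_force: [0.1, -0.0, -0.6]
grip_width: 0.0072
grasp_force: 60.2
```

Request:
step_arm(
  targets="-1 0.024 -0.043 0 0 0 0.03;-1 0.048 -0.086 0 0 0 0.07;-1 0.071 -0.13 0 0 0 0.1;-1 0.095 -0.173 0 0 0 0.14;-1 0.119 -0.216 0 0 0 0.17;-1 0.143 -0.259 0 0 0 0.21;-1 0.167 -0.302 0 0 0 0.24;-1 0.19 -0.346 0 0 0 0.28;-1 0.214 -0.389 0 0 0 0.31;-1 0.239 -0.432 0 0 0 0.342",
)

```text
clock: 12.53
eef_pos: [0.6183, 0.0354, 0.2069]
tool_rot: [-0.048, 0.999, -0.0, -0.002]
ft_force: [-0.7, 0.4, 0.0]
grip_width: 0.007
grasp_force: 60.2
```

Request:
step_arm(
  targets="-1 0 0 0 0 0 0;-1 0 0 0 0 0 0;-1 0 0 0 0 0 0;-1 0 0 0 0 0 0",
)

```text
clock: 12.87
eef_pos: [0.6182, 0.0375, 0.2083]
tool_rot: [-0.047, 0.999, 0.0, -0.001]
ft_force: [0.5, -0.0, -0.5]
grip_width: 0.0073
grasp_force: 60.2
```

```bash
python3 st.py;python3 - <<'E'
from h import *
im=sum(bot.camera("scene").astype(float) for _ in range(4))/4
S=im.astype(np.uint8)[:,:,::-1];cv2.imwrite("pics/scene5.png",S)
cv2.imwrite("pics/c5.png",cv2.resize(S[155:245,250:350],(780,702)[:2],interpolation=2)[:600])
o=bot.get_obs()["eef_pos"]
print("pred tip",proj("scene",o-[0,0,.0456]),"head",proj("scene",o+[0,0,.0175]),"lock",proj("scene",(.6188,.0366,.13)))
E
```

```text
t 12.87 p [0.6182 0.0375 0.2083] yaw_y 95.44 z [-2.3e-03  1.0e-04 -1.0e+00] q [ 0.06  0.49  0.31  1.39  0.   -0.03] F [ 0.5 -0.  -0.5] M [-0.01 -0.03  0.02] w 0.0073 g 60.2
pred tip (np.float64(284.9881029471573), np.float64(204.4364800545074)) head (np.float64(285.4761751024942), np.float64(183.17268081591726)) lock (np.float64(284.4131071722924), np.float64(215.18950605106593))
```

View pics/c5.png

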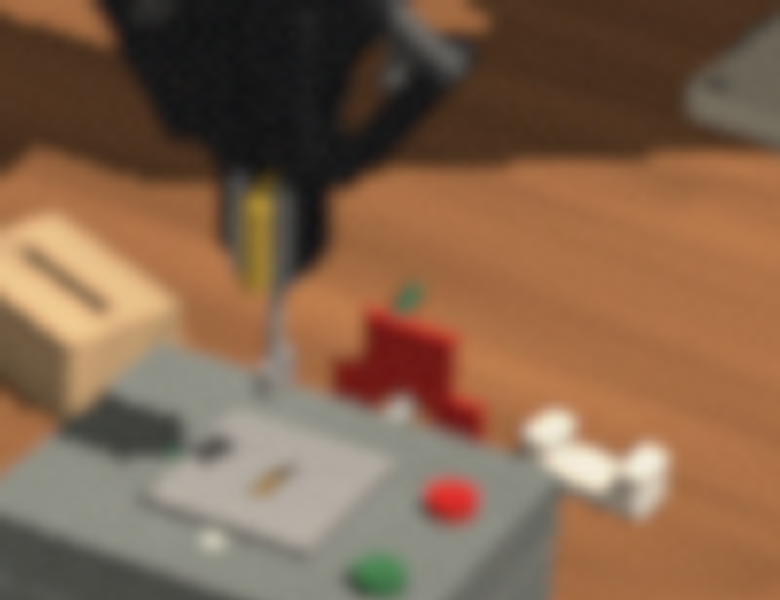

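The crop shows the key tip at about (284.5,204), against a prediction of (285.0,204.4), and the slot at about (284.4,216). That agrees with the calibration. Aligning finely and lowering to just above the slot.

Request:
step_arm(
  targets="-1 0.002 -0.002 -0.02 0 0 0;-1 0.002 -0.002 -0.04 0 0 0;-1 0.002 -0.002 -0.056 0 0 0;-1 0.002 -0.002 -0.056 0 0 0;-1 0.002 -0.002 -0.056 0 0 0;-1 0.002 -0.002 -0.056 0 0 0",
)

```text
clock: 13.57
eef_pos: [0.6201, 0.0357, 0.1811]
tool_rot: [-0.047, 0.999, 0.0, -0.0]
ft_force: [-0.3, -0.3, -0.4]
grip_width: 0.0072
grasp_force: 60.2
```

```bash
python3 st.py;python3 - <<'E'
from h import *
ims=[bot.camera("scene").astype(float) for _ in range(4)];S=(sum(ims)/4).astype(np.uint8)
cv2.imwrite("pics/scene6.png",S[:,:,::-1])
S0=cv2.imread("pics/scene0.png")[:,:,::-1]
s=cv2.cvtColor(np.ascontiguousarray(S0),cv2.COLOR_RGB2HSV)[:,:,1].astype(float)[208:224,276:294]
w=np.clip(s-50,0,None);m=cv2.moments(w.astype(np.float32));c=(276+m['m10']/m['m00'],208+m['m01']/m['m00']);print("slot scene",c,tri((260.96,180.69),c));print(s[4:14,2:16].astype(int))
o=bot.get_obs()["eef_pos"];print(proj("scene",o-[0,0,.0456]))
import os
cv2.imwrite("pics/c6.png",cv2.resize(S[175:225,255:315,::-1],(720,600),interpolation=2))
E
```

```text
t 13.57 p [0.6201 0.0357 0.1811] yaw_y 95.39 z [-4.e-04 -0.e+00 -1.e+00] q [ 0.06  0.51  0.26  1.33  0.   -0.04] F [-0.3 -0.3 -0.4] M [-0.01  0.02  0.03] w 0.0072 g 60.2
slot scene (283.9212962962963, 216.54166666666666) (array([0.61949857, 0.03616244, 0.12588438]), np.float64(0.0009006289824136583))
[[23 22 23 25 23 23 25 22 22 24 24 24 22 22]
 [25 23 23 25 25 25 23 25 23 24 24 22 22 23]
 [25 25 25 22 23 28 32 34 34 26 25 22 22 22]
 [23 25 25 26 29 36 56 62 50 32 25 24 22 25]
 [24 23 26 28 41 64 87 82 52 31 24 23 24 23]
 [26 26 25 30 56 84 89 62 37 27 23 24 25 24]
 [24 23 27 37 51 65 56 39 26 25 23 23 23 22]
 [24 26 23 30 32 35 31 26 23 23 24 25 23 24]
 [22 25 25 26 23 26 24 24 22 24 24 26 23 24]
 [25 25 24 25 24 24 23 24 23 24 24 25 24 26]]
(np.float64(283.81561047493955), np.float64(213.3776906779064))
```

View pics/c6.png

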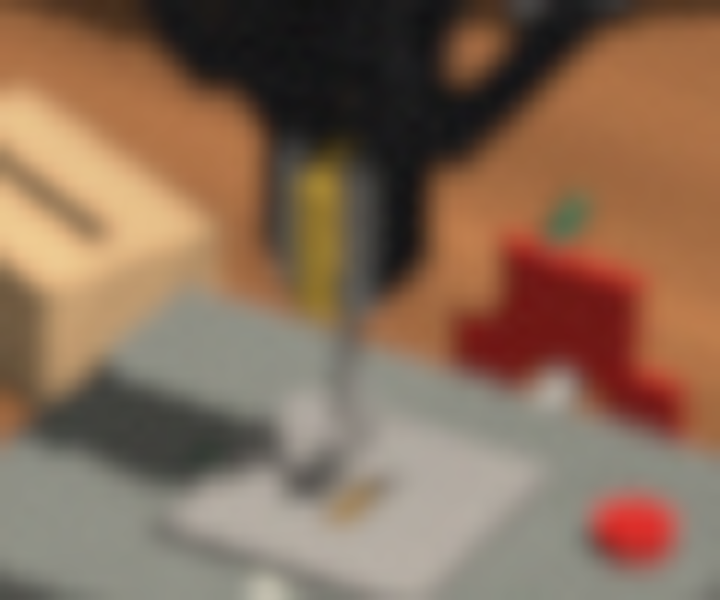

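The tip is just above the slot, at u≈284 for both. A small correction, then I'll probe downward gently.

Request:
step_arm(
  targets="-1 -0.001 0.0024 0 0 0 0;-1 -0.001 0.0024 -0.004 0 0 0;-1 -0.001 0.0024 -0.007 0 0 0;-1 -0.001 0.0024 -0.01 0 0 0;-1 -0.001 0.0024 -0.013 0 0 0;-1 -0.001 0.0024 -0.016 0 0 0;-1 -0.001 0.0024 -0.018 0 0 0;-1 -0.001 0.0024 -0.018 0 0 0",
)

```text
clock: 14.43
eef_pos: [0.6195, 0.0372, 0.1719]
tool_rot: [-0.047, 0.999, 0.0, -0.0]
ft_force: [0.3, 0.2, -0.9]
grip_width: 0.0074
grasp_force: 60.1
```

```bash
python3 st.py
```

```text
t 14.43 p [0.6195 0.0372 0.1719] yaw_y 95.4 z [-5.e-04  5.e-04 -1.e+00] q [ 0.06  0.51  0.25  1.31  0.   -0.03] F [ 0.3  0.2 -0.9] M [ 0.24  0.07 -0.03] w 0.0074 g 60.1
```

Request:
step_arm(
  targets="-1 0 0 -0.003 0 0 0;-1 0 0 -0.006 0 0 0;-1 0 0 -0.009 0 0 0;-1 0 0 -0.012 0 0 0;-1 0 0 -0.012 0 0 0;-1 0 0 -0.012 0 0 0",
)

```text
clock: 14.93
eef_pos: [0.6197, 0.0375, 0.1661]
tool_rot: [-0.047, 0.999, 0.0, -0.0]
ft_force: [0.4, 3.3, -0.9]
grip_width: 0.007
grasp_force: 60.0
```

```bash
python3 st.py
```

```text
t 14.93 p [0.6197 0.0375 0.1661] yaw_y 95.41 z [-1.e-04  9.e-04 -1.e+00] q [ 0.06  0.51  0.24  1.29  0.   -0.03] F [ 0.4  3.3 -0.9] M [ 0.92 -0.13 -0.01] w 0.007 g 60.0
```

Request:
step_arm(
  targets="-1 0 0.0014 0 0 0 0;-1 0 0.0014 -0.004 0 0 0;-1 0 0.0014 -0.008 0 0 0;-1 0 0.0014 -0.012 0 0 0;-1 0 0.0014 -0.012 0 0 0;-1 0 0.0014 -0.012 0 0 0",
)

```text
clock: 15.43
eef_pos: [0.6199, 0.038, 0.1606]
tool_rot: [-0.047, 0.999, 0.0, 0.0]
ft_force: [-0.3, 3.0, 3.2]
grip_width: 0.0074
grasp_force: 60.6
```

```bash
python3 st.py
```

```text
t 15.43 p [0.6199 0.038  0.1606] yaw_y 95.4 z [ 8.e-04  8.e-04 -1.e+00] q [ 0.06  0.52  0.23  1.28  0.   -0.03] F [-0.3  3.   3.2] M [ 0.95 -0.1   0.  ] w 0.0074 g 60.6
```

Request:
step_arm(
  targets="-1 0 0.001 -0.004 0 0 0;-1 0 0.001 -0.008 0 0 0;-1 0 0.001 -0.012 0 0 0;-1 0 0.001 -0.015 0 0 0;-1 0 0.001 -0.018 0 0 0;-1 0 0.001 -0.018 0 0 0;-1 0 0.001 -0.018 0 0 0",
)

```text
clock: 16.02
eef_pos: [0.62, 0.0381, 0.1516]
tool_rot: [-0.047, 0.999, -0.0, 0.001]
ft_force: [-0.2, 2.2, 4.8]
grip_width: 0.007
grasp_force: 61.1
```

```bash
python3 st.py
```

```text
t 16.02 p [0.62   0.0381 0.1516] yaw_y 95.39 z [ 0.001 -0.    -1.   ] q [ 0.06  0.52  0.21  1.26 -0.   -0.03] F [-0.2  2.2  4.8] M [ 0.6  -0.13  0.04] w 0.007 g 61.1
```

Request:
step_arm(
  targets="-1 0 0.0008 -0.002 0 0 0;-1 0 0.0008 -0.004 0 0 0;-1 0 0.0008 -0.004 0 0 0;-1 0 0.0008 -0.004 0 0 0",
)

```text
clock: 16.35
eef_pos: [0.6202, 0.0382, 0.1514]
tool_rot: [-0.047, 0.999, -0.0, 0.001]
ft_force: [-3.0, 2.4, 12.4]
grip_width: 0.0074
grasp_force: 62.3
```

```bash
python3 st.py
```

```text
t 16.35 p [0.6202 0.0382 0.1514] yaw_y 95.37 z [ 2.6e-03 -7.0e-04 -1.0e+00] q [ 0.06  0.52  0.21  1.26 -0.   -0.03] F [-3.   2.4 12.4] M [ 0.42  0.57 -0.01] w 0.0074 g 62.3
```

Home: the z stops at 0.1514 with the force rising. Turning clockwise.

Request:
step_arm(
  targets="-1 0 0 0 0 0 -0.1;-1 0 0 0 0 0 -0.2;-1 0 0 0 0 0 -0.3;-1 0 0 0 0 0 -0.4;-1 0 0 0 0 0 -0.5;-1 0 0 0 0 0 -0.6;-1 0 0 0 0 0 -0.7;-1 0 0 0 0 0 -0.74;-1 0 0 0 0 0 -0.74",
)

```text
clock: 17.1
eef_pos: [0.6201, 0.0381, 0.1514]
tool_rot: [0.242, 0.97, -0.0, 0.001]
ft_force: [-1.6, 2.0, 11.4]
grip_width: 0.0072
grasp_force: 62.2
```

```bash
python3 st.py
```

```text
t 17.1 p [0.6201 0.0381 0.1514] yaw_y 62.02 z [ 2.4e-03 -8.0e-04 -1.0e+00] q [ 0.06  0.52  0.21  1.26 -0.    0.55] F [-1.6  2.  11.4] M [0.4  0.56 0.04] w 0.0072 g 62.2
```

Request:
step_arm(
  targets="-1 0 0 0 0 0 -0.1;-1 0 0 0 0 0 -0.2;-1 0 0 0 0 0 -0.3;-1 0 0 0 0 0 -0.4;-1 0 0 0 0 0 -0.5;-1 0 0 0 0 0 -0.6;-1 0 0 0 0 0 -0.7;-1 0 0 0 0 0 -0.74;-1 0 0 0 0 0 -0.74",
)

```text
clock: 17.85
eef_pos: [0.6198, 0.0381, 0.1514]
tool_rot: [0.51, 0.86, 0.0, 0.001]
ft_force: [-3.4, 0.5, 12.7]
grip_width: 0.0076
grasp_force: 62.3
```

Request:
step_arm(
  targets="-1 0 0 0 0 0 -0.1;-1 0 0 0 0 0 -0.2;-1 0 0 0 0 0 -0.3;-1 0 0 0 0 0 -0.4;-1 0 0 0 0 0 -0.5;-1 0 0 0 0 0 -0.6;-1 0 0 0 0 0 -0.7;-1 0 0 0 0 0 -0.74;-1 0 0 0 0 0 -0.74;-1 0 0 0 0 0 -0.74",
)

```text
clock: 18.68
eef_pos: [0.6195, 0.0382, 0.1514]
tool_rot: [0.734, 0.679, 0.0, 0.001]
ft_force: [-3.8, 1.3, 13.0]
grip_width: 0.007
grasp_force: 62.4
```

```bash
python3 st.py
```

```text
t 18.68 p [0.6195 0.0382 0.1514] yaw_y -4.51 z [ 1.2e-03 -6.0e-04 -1.0e+00] q [ 0.06  0.52  0.21  1.26 -0.    1.71] F [-3.8  1.3 13. ] M [0.39 0.94 0.08] w 0.007 g 62.4
```

Request:
step_arm(
  targets="-1 0 0 0 0 0 -0.04;-1 0 0 0 0 0 -0.08;-1 0 0 0 0 0 -0.08;-1 0 0 0 0 0 -0.08;-1 0 0 0 0 0 -0.08;-1 0 0 0 0 0 -0.08",
)

```text
clock: 19.18
eef_pos: [0.6194, 0.0382, 0.1514]
tool_rot: [0.755, 0.655, 0.0, 0.001]
ft_force: [-4.2, 1.9, 13.1]
grip_width: 0.0074
grasp_force: 62.4
```

```bash
python3 st.py; python3 - <<'E'
from h import *
S=(sum(bot.camera("scene").astype(float) for _ in range(4))/4).astype(np.uint8);cv2.imwrite("pics/scene7.png",S[:,:,::-1])
S6=np.ascontiguousarray(cv2.imread("pics/scene6.png")[:,:,::-1])
for im in(S6,S):
    print("tag",blobs(im,(0,140,50),(6,255,255),(285,180,320,220)))
    print("yel",blobs(im,(20,110,70),(34,255,255),(265,160,305,215)))
o=bot.get_obs()["eef_pos"];h=o+[0,0,.0175]
a=np.radians(-4.5-3.6-90+ 0)
k=np.array([np.cos(a),np.sin(a),0])
for s in(-.017,.017): print("head edge pred",[np.round(proj("scene",h+s*k+[0,0,d]),1) for d in(-.017,.017)])
E
```

```text
t 19.18 p [0.6194 0.0382 0.1514] yaw_y -8.11 z [ 1.2e-03 -6.0e-04 -1.0e+00] q [ 0.06  0.52  0.21  1.26 -0.    1.77] F [-4.2  1.9 13.1] M [0.38 0.92 0.11] w 0.0074 g 62.4
tag [(9.5, (305, 217, 6, 3), [array([307.5, 218. ]), array([2., 5.]), np.float64(90.0)]), (124.5, (293, 195, 19, 16), [array([303.3, 202. ]), array([19.6, 11.1]), np.float64(18.4)])]
yel [(31.5, (280, 188, 4, 13), [array([281.5, 194. ]), array([12.,  3.]), np.float64(90.0)])]
tag [(9.5, (305, 217, 6, 3), [array([307.5, 218. ]), array([2., 5.]), np.float64(90.0)]), (125.5, (293, 195, 19, 16), [array([303.3, 202. ]), array([19.6, 11.1]), np.float64(18.4)])]
yel [(36.5, (286, 197, 5, 14), [array([288. , 203.5]), array([ 4., 13.]), np.float64(0.0)])]
head edge pred [array([289.7, 211.1]), array([290.1, 199.8])]
head edge pred [array([280.2, 206. ]), array([280.4, 194.8])]
```

The tag is unmoved and the head's visible edge (u 286–290) matches the turned pose. The key is turned about 1.8 rad, so the core is at roughly 1.65 with 0.11 N m spring torque. Handing in.

```bash
python3 -c "
from workcell import bot
print(bot.job_done())"
```

```text
the job is handed in; nothing more can be done
None
```

I handed the job in at about 19 s: the tag hangs on the peg, and the yellow key is fully home, turned just past a quarter clockwise and still gripped; the core's angle is inferred from the tool's turn, as it can't be read directly.

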